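Lock a sample carrier with its T-key and disinfect it

TASK

Take the blue T-key from its stand, put its T-head lengthwise through the slot in the sample carrier's lid, push it gently down against the spring, turn it a quarter turn clockwise and let it rise, so that it stays locked crosswise to the slot. Then give the carrier a burst of disinfectant: press the spray bottle's red cap right down and let it spring back up. Do not force the lock, and leave the yellow key and the other things on the bench where they are.

Things in the scene. Friction and masses are not known exactly. Their poses are not given: they have to be found in the camera images.
- key_blue: Blue T-key, 70 to 140 g, upright in a stand. Origin: on its axis at the underside of its flange; z up, x along the T-head. Flange: disc 40 mm across, z 0 to 5 mm. Above it a grip paddle 36 mm along x, 14 mm along y, z 5 to 37 mm. Below: round shank, 9 mm thick, z 0 to -26, then the T-head. Paddle and T-head run the same way; half a turn makes no difference.
- key_blue_head (a point): Middle of the blue key's steel T-head, 30 mm below the key's origin: a bar 34 mm along x, 9 mm along y, 8 mm tall (lower face 34 mm below the key's origin). Axes as the key's.
- stand_blue: White block in which the blue key stands at the start, fixed, 82 mm along x, 46 mm along y, 46 mm tall; origin centre of its underside. The key's flange rests on its top, the T-head hangs in a loose slot along x; the key lifts straight up out of it.
- key_yellow: Yellow T-key of the same shape but with a 46 mm T-head, too long for this carrier; it stands in a like white stand. The two stands may be on either side of the carrier. Origin and axes as the blue key's. Leave it there.
- carrier: Sample carrier, fixed: white tub with a blue lid, 180 mm along x, 240 mm along y, lid top 95 mm above the bench. Origin: centre of its underside, z up. In the middle of the lid lies an aluminium lock plate, 84 x 84 mm, its top 105 mm above the bench. Its slot runs along the carrier's x, 37.5 mm long, 12.5 mm wide, square to the carrier; a red line runs out from one end.
- lid_centre (a point): Nominal slot centre: middle of the lid, level with the lock plate's top face, axes as the carrier's. The real slot is up to 3 mm off it along carrier x and up to 3 mm along y (not measured: find it by eye or by feel). With the T-head lying on the plate beside the slot the key's origin is 34 mm above this point; flange down on the plate, 0 mm.
- lock_working (a point): Same point, how the lock works (heights of the key's origin above it): the T-head meets an damped orange spring plate at 14 mm (3 N), pushed back by 10 N at 0 mm. It can turn only below 6 mm, clockwise seen from above, to a firm stop at a quarter turn. Let go there, the spring lifts the key into a cross groove: locked, at 10 mm. Turned too little, it does not rise into the groove.
- cap_top (a point): Centre of the top of the spray cap: red, 30 mm across, 18 mm tall, top 168 mm above the bench when up. The white bottle with a green band below it, 66 mm across, is fixed to the bench. z up.
- spray_cap (a joint): How far the spray cap is pressed down, in m: 0 up, 0.008 right down. Spring: 3 N at first touch, 7 N right down; it springs back by itself.
- wellplate: Clear 24-well plate with pink wells, 86 x 128 x 20 mm, loose; origin centre of its underside. Bystander.
- reagent: Amber jar with blue cap, 56 mm across, 110 mm tall, loose; origin centre of its underside. Bystander.
- timer: Black lab timer, 50 x 75 x 22 mm, loose; origin centre of its underside. Bystander.
- dishes: Stack of clear dishes, 90 mm across, 41 mm tall, loose; origin centre of its underside. Bystander.
- beaker: Glass beaker, 70 mm across, 90 mm tall, loose; origin centre of its underside. Bystander.
There are look-alikes about, which are no part of the job. Of the things like the key_blue, leave any that is green, pink or turquoise; of the rest the smaller one is meant.

How it is judged:
By the outcome, as a careful person would: the job done as asked, in the order asked, and still so for the second after the job is handed in, with the robot touching nothing.
It also fails if it takes over 72 s, if anything falls off the work surface, if the arm or the gripper's body presses on something with over 40 N, if the wrist force passes 120 N, or if a joint passes its speed limit or range.

ROBOT

A 6-joint arm with a two-finger parallel gripper is mounted at the origin on the work surface. World frame = base frame: x ahead of the robot, y to its left, z up, the work surface at z = 0. Lengths are in m, angles in rad, forces in N, time in s.
With the tool pointing down it reaches from about 0.375 to 0.825 m from the base axis. Payload 5.5 kg.
Tool frame: the origin (TCP) lies at the very end of the fingers, on their centre line; the grasp point (between the pads) lies behind it (bot.grip_point_offset is the z of the grasp point in the tool frame, in m); z points along the fingers, y is the line along which they close (so a half turn about z gives the same grasp; the last joint's range is limited). The gripper opens to 85 mm and grips with 20 to 120 N. Pads are 22 mm wide; open, the fingers measure 114 mm over their backs; the gripper's body (76 mm by 85 mm) begins 54 mm behind the grasp point. The pads swing forward as they close: fully open they stand 13 mm farther back than shut.
Start: joints at [-1.113, 0.314, -0.047, 1.21, 0, 1.571], TCP at [0.265, -0.538, 0.231] pointing down, gripper open.
Joint ranges: [-2.67, 2.67], [-0.69, 1.73], [-1.03, 1.25], [-2.08, 2.16], [-1.42, 1.45], [-3.14, 3.14]. Speed limits (rad/s): [2.39, 2.39, 3.01, 3.14, 3.14, 3.14].

INTERFACE

Orientations are given as a unit quaternion [x, y, z, w].
In Python, from rig import bot gives the robot as it stands.
- The arm moves only by the tool send_rows, never from a script. Its argument "targets" is a list of rows, each a list of 3 entries, a list of its own where there are three numbers: the shift along the tool's x, y, z as a fraction of full scale, then the turn, a rotation vector about the tool's x, y, z as a fraction of full scale, then the opening, from -1 (shut) to 1 (fully open). A call has exactly 8 rows; each row shifts and turns the commanded pose from where the row before left it, along the tool's axes as they then stand; what a row does not reach is not made up. Full scale, the value 1, is 3 cm for a shift and 120 degrees for a turn. A row lasts 1/8 s, in which the tool goes at most 62.5 mm and 10.7 degrees, less where a joint would pass 70% of its speed; a pose out of reach is approached as far as the arm can. A call with a number of a shift or a turn outside -1 to 1 is refused whole. A call with a gripper value outside its range is refused whole. The fingers move at their own pace and stop on an object; "newtons" is the grip in N (left out, the last holds). Time passes only in rows, so rows that do not move let the fingers close, or fill a call up. It gives the time, the measured TCP pose, the force, the opening and the grip force at its end, in the units of the state.
- bot.read_state(): the state, without advancing time (a new reading comes with each control period).
- bot.camera(name): name is "side" or "top"; returns a dict with "image" (384x512x3 uint8, red, green, blue), "camera_matrix" (3x3 intrinsics, pixels), "T" (4x4, takes a point from camera to world coordinates). Camera axes: x right, y up, looking along -z (the intrinsics and any distortion apply to the point x, -y, -z); pixel columns grow to the right and rows downward; lengths in m; the calibration is good to about 2 mm. A picture is of the moment at which its call begins. There is no depth.
- bot.hand_in(): hands the job in; it is judged then, once.
The state is a dict: "clock": time; "joint_positions": joint angles; "joint_velocities": joint speeds; "joint_torque": joint torques, N m; "ee_pos": TCP position; "orientation": TCP orientation; "wrist_force": force on the tool from outside, world axes, zero at the start; "ft_torque": the same for the moment, N m; "finger_gap": opening from 0.0 (shut) to 1.0 (fully open); "gripper_force": force on a finger pad.
Only numpy, scipy, OpenCV 4.12 (cv2) and the standard library are available. Lean on these libraries where they do the work, as an engineer would, in place of code of your own. Each camera call takes 0.05 s, during which the arm holds its last target. There are 200 camera calls.

## Working session

There is one attempt and no reset: what is moved stays moved. The work goes in short steps, Python scripts to look and compute and a tool call to move; the robot and the scene stay as the last step left them, time stands still between calls to the robot, and variables do not carry over. Pictures are saved under pics/ and viewed, at most 10 in all, crops included, and the job is handed in when it is done.

Besides the shell and the picture viewer there is one more tool, called after "Call:" as name([rows], argument=value, ...), one row to a line, values as JSON. send_rows: Moves the arm, as the interface text tells. Its arguments: {"type":"object","properties":{"targets":{"type":"array"},"newtons":{"type":"number"}},"required":["targets"]}

```bash
mkdir -p pics; python3 - <<'E'
from rig import bot
import cv2,numpy as np
s=bot.read_state();print(s,bot.grip_point_offset)
for n in("side","top"):
    c=bot.camera(n);np.savez(n+"0.npz",**{k:c[k] for k in("image","camera_matrix","T")})
    print(n,c["camera_matrix"].round(1).tolist(),c["T"].round(3).tolist(),[k for k in c])
    cv2.imwrite(f"pics/{n}0.png",cv2.resize(c["image"][:,:,::-1],(800,600),interpolation=cv2.INTER_CUBIC))
E
```

```text
{'clock': 0.0, 'joint_positions': array([-1.11301209e+00,  3.14262616e-01, -4.80596421e-02,  1.21015408e+00,
        3.50269521e-07,  1.57077962e+00]), 'joint_velocities': array([ 0.00023934,  0.00182715, -0.00108785, -0.00104272, -0.00041593,
        0.00076784]), 'joint_torque': array([-7.40921987e-04, -5.39589393e+01,  3.39750588e+01,  1.91445061e-02,
       -1.78348373e-04, -5.08521396e-06]), 'ee_pos': array([ 0.26493418, -0.53772739,  0.23042111]), 'orientation': array([ 9.73916131e-01,  2.26906730e-01, -1.90418829e-04, -8.18138511e-04]), 'wrist_force': array([ 0.34007225, -0.20125673,  0.81132421]), 'ft_torque': array([-0.03918989, -0.04215611,  0.0062169 ]), 'gripper_force': 0.0, 'finger_gap': 0.997208721110323} -0.0187
side [[418.4, 0.0, 257.3], [0.0, 418.4, 186.3], [0.0, 0.0, 1.0]] [[0.956, 0.208, -0.208, 0.316], [-0.294, 0.7, -0.651, -0.597], [0.01, 0.684, 0.73, 0.9], [0.0, 0.0, 0.0, 1.0]] ['image', 'camera_matrix', 'T']
top [[358.5, 0.0, 254.2], [0.0, 358.5, 191.7], [0.0, 0.0, 1.0]] [[-0.075, 0.97, -0.23, 0.28], [-0.997, -0.074, 0.012, 0.089], [-0.006, 0.23, 0.973, 1.313], [0.0, 0.0, 0.0, 1.0]] ['image', 'camera_matrix', 'T']
```

View pics/side0.png

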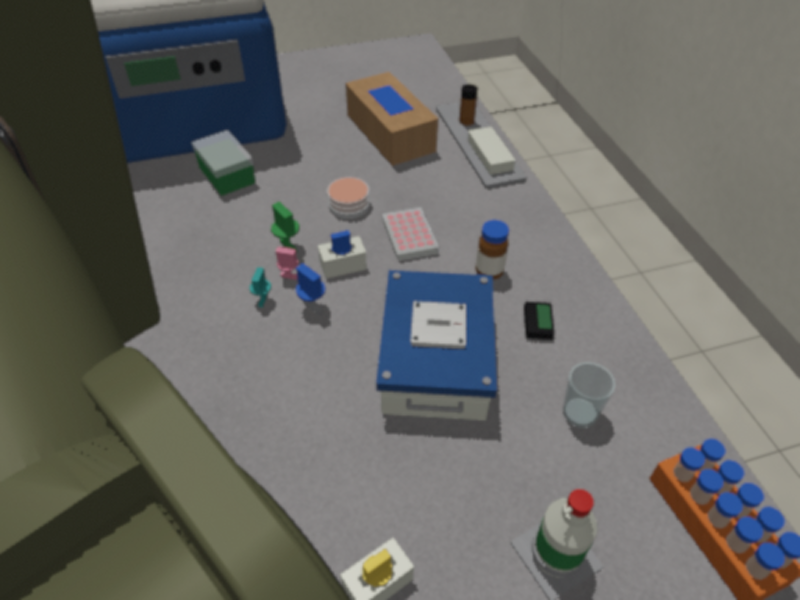

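View pics/top0.png

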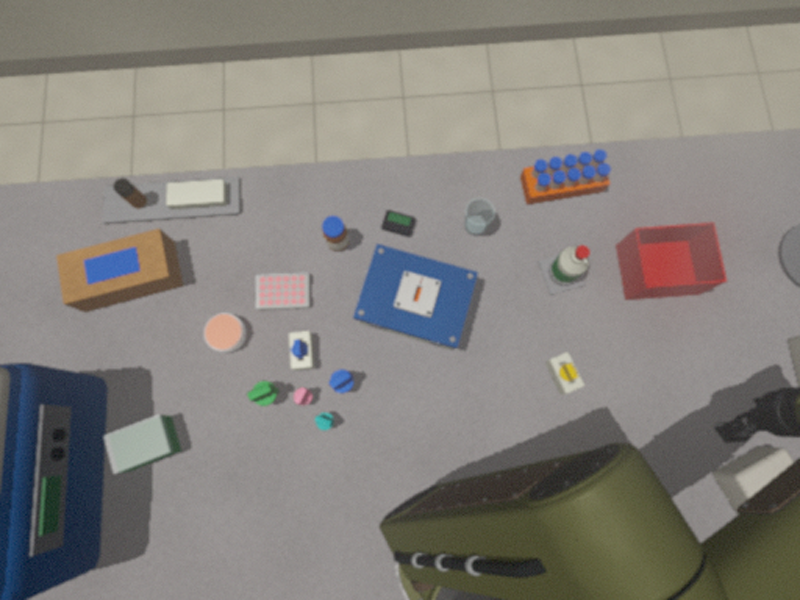

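Side view: the blue key sits in its stand at (342,243), with the larger blue decoy at (310,283). The slot is at (440,322), the cap at (580,502) and the yellow key at (378,568). Top view: blue key (299,349), slot (418,294), cap (582,252), yellow key (569,372).

```bash
cat > h.py <<'E'
import numpy as np,cv2
from scipy.spatial.transform import Rotation as R
def load(n,i=0): 
    return dict(np.load(f"{n}{i}.npz"))
def ray(c,p):
    d=np.linalg.inv(c["camera_matrix"])@[p[0],p[1],1]
    d=c["T"][:3,:3]@(d*[1,-1,-1]); return c["T"][:3,3],d/np.linalg.norm(d)
def plane(c,p,z):
    o,d=ray(c,p); return o+d*(z-o[2])/d[2]
def tri(c1,p1,c2,p2):
    o1,d1=ray(c1,p1);o2,d2=ray(c2,p2)
    s=np.linalg.lstsq(np.c_[d1,-d2],o2-o1,rcond=None)[0]
    a,b=o1+s[0]*d1,o2+s[1]*d2; return (a+b)/2,np.linalg.norm(a-b)
def proj(c,X):
    q=(np.linalg.inv(c["T"])@np.r_[X,1])[:3]*[1,-1,-1]; q=c["camera_matrix"]@q; return q[:2]/q[2]
def mask(c,box,lo,hi):  # box in 800x600 px, HSV
    m=cv2.inRange(cv2.cvtColor(c["image"],cv2.COLOR_RGB2HSV),np.array(lo),np.array(hi))
    b=(np.array(box)/1.5625).astype(int);k=np.zeros_like(m);k[b[1]:b[3],b[0]:b[2]]=255
    return m&k
def big(m):
    cs=cv2.findContours(m,cv2.RETR_EXTERNAL,cv2.CHAIN_APPROX_NONE)[0]
    return max(cs,key=cv2.contourArea)
def cen(m):
    y,x=np.nonzero(m);return np.array([x.mean(),y.mean()]),len(x)
E
python3 - <<'E'
from h import *
np.set_printoptions(precision=4,suppress=True)
S,T=load("side"),load("top")
def rep(name,sb,tb,lo,hi):
    a,na=cen(mask(S,sb,lo,hi));b,nb=cen(mask(T,tb,lo,hi));print(name,a,na,b,nb,*tri(S,a,T,b))
B=((105,110,50),(125,255,255))
rep("blue key",(322,225,362,256),(286,335,312,364),*B)
rep("decoy",(290,260,330,305),(325,365,360,395),*B)
rep("yellow",(350,540,410,590),(550,355,590,390),(20,120,80),(35,255,255))
rep("cap",(560,485,600,520),(570,240,600,262),(0,150,80),(8,255,255))
rep("redcap-all",(560,485,600,520),(570,240,600,262),(0,110,80),(10,255,255))
W=((0,0,150),(180,70,255))
rep("plate",(405,298,472,352),(390,265,445,320),*W)
for n,c,b in(("S",S,(370,265,500,395)),("T",T,(345,240,485,350))):
    k=big(mask(c,b,*B)); r=cv2.minAreaRect(k); q=cv2.approxPolyDP(cv2.convexHull(k),6,True)[:,0]
    print(n,q.tolist()); print([plane(c,p,.095)[:2].round(4).tolist() for p in q])
for n,c,b in(("S",S,(405,295,475,355)),("T",T,(388,262,447,322))):
    k=big(mask(c,b,*W)); q=cv2.boxPoints(cv2.minAreaRect(cv2.convexHull(k)));print("plate",n,[plane(c,p,.105)[:2].round(4).tolist() for p in q], plane(c,q.mean(0),.105))
for n,c,b in(("S",S,(318,235,372,280)),("T",T,(285,328,315,372))):
    k=big(mask(c,b,*W)); q=cv2.boxPoints(cv2.minAreaRect(k));print("stand",n,[plane(c,p,.046)[:2].round(4).tolist() for p in q])
def crop(c,b,k):
    b=(np.array(b)/1.5625).astype(int); return cv2.resize(c["image"][b[1]:b[3],b[0]:b[2],::-1],(400,300),interpolation=cv2.INTER_CUBIC)
im=np.vstack([np.hstack([crop(S,(400,290,480,350),0),crop(T,(378,264,458,324),0)]),np.hstack([crop(S,(310,220,390,280),0),crop(T,(260,320,340,380),0)])])
cv2.imwrite("pics/crops.png",im)
E
```

```text
blue key [217.9658 154.774 ] 146 [190.8871 223.2097] 62 [0.4797 0.3047 0.0625] 0.001977668540196044
decoy [197.289  181.5682] 308 [218.2704 243.6164] 159 [0.4002 0.2121 0.065 ] 0.00026185973626775344
yellow [241.532  364.1279] 297 [363.1023 237.8523] 88 [ 0.3843 -0.2938  0.0514] 0.0021128517108783247
cap [371.1204 321.2304] 191 [372.3158 160.9474] 38 [ 0.6276 -0.3281  0.1624] 0.0005113592251812849
redcap-all [371.3049 321.2377] 223 [372.3636 161.0364] 55 [ 0.6276 -0.3282  0.1625] 0.0011110745497293862
plate [280.3006 206.4327] 795 [266.4448 187.4379] 580 [0.5775 0.0312 0.1035] 3.862707320002211e-05
S [[249, 174], [314, 177], [316, 251], [242, 248]]
[[0.537, 0.1711], [0.7018, 0.1104], [0.6149, -0.1129], [0.4537, -0.0559]]
T [[240, 161], [304, 175], [291, 221], [227, 202]]
[[0.6835, 0.1168], [0.6146, -0.1049], [0.4553, -0.0432], [0.5382, 0.1715]]
plate S [[0.5494, 0.0855], [0.6331, 0.0606], [0.6028, -0.0193], [0.5237, 0.0043]] [0.5768 0.0316 0.105 ]
plate T [[0.5515, 0.0873], [0.6349, 0.0573], [0.6033, -0.0253], [0.5208, 0.0058]] [0.5772 0.0313 0.105 ]
stand S [[0.4376, 0.3275], [0.4721, 0.3381], [0.4748, 0.2836], [0.4412, 0.2738]]
stand T [[0.5352, 0.3376], [0.5303, 0.2731], [0.4299, 0.2771], [0.4347, 0.3405]]
```

View pics/crops.png

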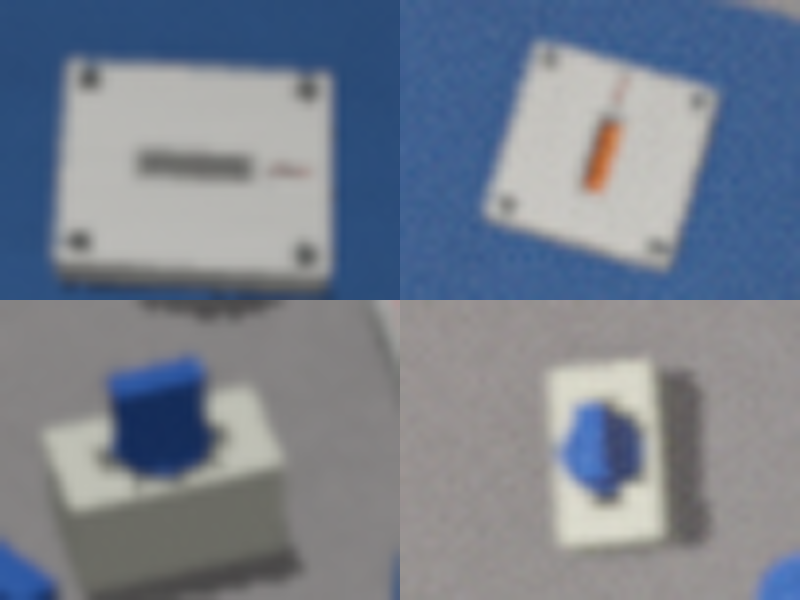

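The crops show the slot with the red line at its far-x end, and the key paddle running along the stand. I'll refine the paddle top, stand and slot measurements now, and set up a planner that prints rows.

```bash
cat >> h.py <<'E'
def yaw(q): x=R.from_quat(q).as_matrix()[:,0]; return np.degrees(np.arctan2(x[1],x[0]))
def rows(p0,y0,p1,y1,n):
    "n rows for a straight tool-down move from p0,y0 to p1,y1 (deg)"
    D=(np.array(p1)-p0)/n; a=(y1-y0)/n; out=[]
    for i in range(n):
        t=np.radians(y0+a*i);c,s=np.cos(t),np.sin(t)
        out.append([[round(float(v)/.03,3) for v in (c*D[0]+s*D[1],s*D[0]-c*D[1],-D[2])],[0,0,round(-a/120,4)]])
    return out
E
python3 - <<'E'
from h import *
np.set_printoptions(precision=4,suppress=True)
S,T=load("side"),load("top")
px=lambda o,x,y:(np.array(np.array(o)//1.5625)+np.array([(x+.5)/7.84-.5,(y+.5)/7.84-.5]))  # crop->image px
print("paddle top",*tri(S,px((310,220),155,76),T,px((260,320),192,146)))
for n,c,o,q in(("S",S,(310,220),[(42,132),(248,85),(287,162),(72,212)]),("T",T,(260,320),[(145,72),(252,58),(268,240),(158,248)])):
    P=np.array([plane(c,px(o,*p),.046)[:2] for p in q]);print("stand",n,P.tolist(),P.mean(0))
cs=[px((310,220),*p) for p in[(42,132),(248,85),(287,162),(72,212)]];print("stand top 3D",*tri(S,np.mean(cs,0),T,np.mean([px((260,320),*p) for p in[(145,72),(252,58),(268,240),(158,248)]],0)))
# slot: darkness-weighted centroid and axis
C=[.577,.0313,.105];res=[]
for n,c in(("S",S),("T",T)):
    hsv=c["image"].astype(float); w=hsv[:,:,2]  # blue channel: low for orange, grey, red
    yaw0=np.radians(-20.4);ex=np.array([np.cos(yaw0),np.sin(yaw0),0]);ey=np.array([-ex[1],ex[0],0])
    pts=[];ws=[]
    u0,v0=proj(c,C).astype(int)
    for v in range(v0-18,v0+19):
        for u in range(u0-18,u0+19):
            X=plane(c,(u,v),.105)-C; a,b=X@ex,X@ey
            if abs(a+.001)<.024 and abs(b)<.015: pts.append((a,b,u,v));ws.append(w[v,u])
    pts=np.array(pts);ws=np.array(ws);ws=np.clip(np.percentile(ws,85)-ws-8,0,None)
    m=(pts*ws[:,None]).sum(0)/ws.sum();d=pts-m;cv=(d[:,:2]*ws[:,None]).T@d[:,:2]/ws.sum()
    ev,V=np.linalg.eigh(cv);res.append(m[2:]);print(n,"slot local",m[:2],"world",plane(c,m[2:],.105),"len,wid",np.sqrt(12*ev[::-1]),"yaw",np.degrees(np.arctan(V[1,1]/V[0,1]))-20.4)
print(tri(S,res[0],T,res[1]))
E
```

```text
paddle top [0.4794 0.3035 0.0855] 0.0010724962890753802
stand S [[0.4392077638408555, 0.32829044766213145], [0.5211844213697168, 0.3319376892322884], [0.5244817619540045, 0.28569141960041977], [0.4407704742584983, 0.28219892830572924]] [0.4814 0.307 ]
stand T [[0.5209610847004085, 0.3306569535637348], [0.5237489742948614, 0.2815686946257936], [0.4399380797674136, 0.27757680465380513], [0.4400726529170963, 0.32720243374851854]] [0.4812 0.3043]
stand top 3D [0.4805 0.3038 0.0488] 0.00012576167784043298
S slot local [0.0009 0.0001] world [0.5779 0.0311 0.105 ] len,wid [0.0362 0.0122] yaw -20.877796934350734
T slot local [-0.0001 -0.0011] world [0.5765 0.0303 0.105 ] len,wid [0.0346 0.0121] yaw -21.366515132479314
(array([0.5769, 0.0303, 0.106 ]), np.float64(0.0011855687605449802))
```

```bash
python3 - <<'E'
from h import *
from rig import bot
s=bot.read_state();p=s["ee_pos"];y=yaw(s["orientation"]);w=[.5,-.06,.23];print(p,y)
r=rows(p,y,w,104,18)+rows(w,104,[.480,.304,.16],182.5,14)
for i in range(0,32,8):print([a+[1] for a in r[i:i+8]])
E
```

```text
[ 0.26496482 -0.53777066  0.23053255] 26.22915874401452
[[[0.781, -0.601, 0.001], [0, 0, np.float64(-0.036)], 1], [[0.825, -0.541, 0.001], [0, 0, np.float64(-0.036)], 1], [[0.863, -0.477, 0.001], [0, 0, np.float64(-0.036)], 1], [[0.896, -0.411, 0.001], [0, 0, np.float64(-0.036)], 1], [[0.925, -0.342, 0.001], [0, 0, np.float64(-0.036)], 1], [[0.948, -0.271, 0.001], [0, 0, np.float64(-0.036)], 1], [[0.966, -0.199, 0.001], [0, 0, np.float64(-0.036)], 1], [[0.978, -0.126, 0.001], [0, 0, np.float64(-0.036)], 1]]
[[[0.985, -0.052, 0.001], [0, 0, np.float64(-0.036)], 1], [[0.986, 0.023, 0.001], [0, 0, np.float64(-0.036)], 1], [[0.981, 0.097, 0.001], [0, 0, np.float64(-0.036)], 1], [[0.971, 0.17, 0.001], [0, 0, np.float64(-0.036)], 1], [[0.956, 0.243, 0.001], [0, 0, np.float64(-0.036)], 1], [[0.935, 0.314, 0.001], [0, 0, np.float64(-0.036)], 1], [[0.908, 0.384, 0.001], [0, 0, np.float64(-0.036)], 1], [[0.877, 0.451, 0.001], [0, 0, np.float64(-0.036)], 1]]
[[[0.84, 0.516, 0.001], [0, 0, np.float64(-0.036)], 1], [[0.799, 0.578, 0.001], [0, 0, np.float64(-0.036)], 1], [[0.852, 0.163, 0.167], [0, 0, -0.0467], 1], [[0.832, 0.246, 0.167], [0, 0, -0.0467], 1], [[0.804, 0.326, 0.167], [0, 0, -0.0467], 1], [[0.769, 0.403, 0.167], [0, 0, -0.0467], 1], [[0.726, 0.476, 0.167], [0, 0, -0.0467], 1], [[0.676, 0.545, 0.167], [0, 0, -0.0467], 1]]
[[[0.619, 0.608, 0.167], [0, 0, -0.0467], 1], [[0.557, 0.666, 0.167], [0, 0, -0.0467], 1], [[0.489, 0.717, 0.167], [0, 0, -0.0467], 1], [[0.417, 0.761, 0.167], [0, 0, -0.0467], 1], [[0.34, 0.799, 0.167], [0, 0, -0.0467], 1], [[0.261, 0.828, 0.167], [0, 0, -0.0467], 1], [[0.178, 0.849, 0.167], [0, 0, -0.0467], 1], [[0.095, 0.863, 0.167], [0, 0, -0.0467], 1]]
```

Call:
send_rows([
  [[0.78, -0.6, 0], [0, 0, -0.036], 1],
  [[0.825, -0.54, 0], [0, 0, -0.036], 1],
  [[0.863, -0.477, 0], [0, 0, -0.036], 1],
  [[0.896, -0.411, 0], [0, 0, -0.036], 1],
  [[0.925, -0.342, 0], [0, 0, -0.036], 1],
  [[0.948, -0.271, 0], [0, 0, -0.036], 1],
  [[0.966, -0.2, 0], [0, 0, -0.036], 1],
  [[0.978, -0.126, 0], [0, 0, -0.036], 1],
])

```text
clock: 1.1
ee_pos: [0.3697, -0.3248, 0.231]
orientation: [0.862, 0.507, -0.0, -0.0]
wrist_force: [-0.5, 0.2, 0.1]
finger_gap: 0.999
gripper_force: 0.0
```

Call:
send_rows([
  [[0.985, -0.052, 0], [0, 0, -0.036], 1],
  [[0.986, 0.023, 0], [0, 0, -0.036], 1],
  [[0.981, 0.097, 0], [0, 0, -0.036], 1],
  [[0.971, 0.17, 0], [0, 0, -0.036], 1],
  [[0.956, 0.243, 0], [0, 0, -0.036], 1],
  [[0.935, 0.314, 0], [0, 0, -0.036], 1],
  [[0.908, 0.384, 0], [0, 0, -0.036], 1],
  [[0.877, 0.451, 0], [0, 0, -0.036], 1],
])

```text
clock: 2.1
ee_pos: [0.4742, -0.1126, 0.231]
orientation: [0.672, 0.74, -0.0, -0.0]
wrist_force: [0.8, -0.1, -0.9]
finger_gap: 0.999
gripper_force: 0.0
```

Call:
send_rows([
  [[0.84, 0.516, 0], [0, 0, -0.036], 1],
  [[0.8, 0.578, 0], [0, 0, -0.036], 1],
  [[0.852, 0.163, 0.167], [0, 0, -0.0467], 1],
  [[0.832, 0.246, 0.167], [0, 0, -0.0467], 1],
  [[0.804, 0.326, 0.167], [0, 0, -0.0467], 1],
  [[0.769, 0.403, 0.167], [0, 0, -0.0467], 1],
  [[0.726, 0.476, 0.167], [0, 0, -0.0467], 1],
  [[0.676, 0.545, 0.167], [0, 0, -0.0467], 1],
])

```text
clock: 3.1
ee_pos: [0.4912, 0.0963, 0.2007]
orientation: [0.36, 0.933, -0.0, -0.0]
wrist_force: [0.1, 0.1, -0.2]
finger_gap: 1.005
gripper_force: 0.0
```

Call:
send_rows([
  [[0.619, 0.608, 0.167], [0, 0, -0.0467], 1],
  [[0.557, 0.666, 0.167], [0, 0, -0.0467], 1],
  [[0.489, 0.717, 0.167], [0, 0, -0.0467], 1],
  [[0.417, 0.761, 0.167], [0, 0, -0.0467], 1],
  [[0.34, 0.8, 0.167], [0, 0, -0.0467], 1],
  [[0.261, 0.828, 0.167], [0, 0, -0.0467], 1],
  [[0.178, 0.849, 0.167], [0, 0, -0.0467], 1],
  [[0.095, 0.863, 0.167], [0, 0, -0.0467], 1],
])

```text
clock: 4.1
ee_pos: [0.48, 0.3042, 0.1606]
orientation: [-0.023, 1.0, -0.0, -0.0]
wrist_force: [-0.3, -0.2, 0.1]
finger_gap: 1.001
gripper_force: 0.0
```

```bash
cat > st.py <<'E'
from h import *
from rig import bot
import sys
np.set_printoptions(precision=4,suppress=True)
def st():
    s=bot.read_state();print("t",round(s["clock"],2),"p",s["ee_pos"],"yaw",round(yaw(s["orientation"]),2),"tilt",R.from_quat(s["orientation"]).as_matrix()[:2,2],"q",s["joint_positions"],"F",s["wrist_force"],"M",s["ft_torque"],"gap",round(s["finger_gap"],3),"gf",round(s["gripper_force"],1));return s
def to(p,y,n,o):
    s=bot.read_state();y0=yaw(s["orientation"]);y=y0+(y-y0+180)%360-180
    for a in rows(s["ee_pos"],y0,p,y,n):print([[float(v) for v in a[0]],[0,0,float(a[1][2])],o],end=",")
    print()
if __name__=="__main__":st()
E
python3 - <<'E'
from st import *
st();to([.480,.304,.058],182.5,6,1)
E
```

```text
t 4.1 p [0.48   0.3042 0.1606] yaw -177.37 tilt [-0.0007 -0.0005] q [ 0.565   0.2926 -0.2402  1.0389 -0.      0.519 ] F [-0.3488 -0.2425  0.1438] M [ 0.0086 -0.0575  0.0909] gap 1.001 gf 0.0
[[-0.0, -0.001, 0.57], [0, 0, 0.0002], 1],[[-0.0, -0.001, 0.57], [0, 0, 0.0002], 1],[[-0.0, -0.001, 0.57], [0, 0, 0.0002], 1],[[-0.0, -0.001, 0.57], [0, 0, 0.0002], 1],[[-0.0, -0.001, 0.57], [0, 0, 0.0002], 1],[[-0.0, -0.001, 0.57], [0, 0, 0.0002], 1],
```

Call:
send_rows([
  [[0, 0, 0.68], [0, 0, 0], 1],
  [[0, 0, 0.68], [0, 0, 0], 1],
  [[0, 0, 0.68], [0, 0, 0], 1],
  [[0, 0, 0.68], [0, 0, 0], 1],
  [[0, 0, 0.68], [0, 0, 0], 1],
  [[0, 0, 0], [0, 0, 0], 1],
  [[0, 0, 0], [0, 0, 0], -1],
  [[0, 0, 0], [0, 0, 0], -1],
], newtons=40)

```text
clock: 5.1
ee_pos: [0.481, 0.304, 0.0602]
orientation: [-0.021, 1.0, 0.0, 0.001]
wrist_force: [0.1, 0.4, 0.3]
finger_gap: 0.603
gripper_force: 0.0
```

Call:
send_rows([
  [[0, 0, 0], [0, 0, 0], -1],
  [[0, 0, 0], [0, 0, 0], -1],
  [[0, 0, 0], [0, 0, 0], -1],
  [[0, 0, 0], [0, 0, 0], -1],
  [[0, 0, 0], [0, 0, 0], -1],
  [[0, 0, 0], [0, 0, 0], -1],
  [[0, 0, 0], [0, 0, 0], -1],
  [[0, 0, 0], [0, 0, 0], -1],
])

```text
clock: 6.1
ee_pos: [0.4808, 0.3039, 0.0598]
orientation: [-0.021, 1.0, 0.0, 0.0]
wrist_force: [-0.8, 0.0, 5.8]
finger_gap: 0.154
gripper_force: 40.4
```

```bash
python3 st.py
```

```text
t 6.1 p [0.4808 0.3039 0.0598] yaw -177.55 tilt [0.0008 0.0007] q [ 0.5636  0.3802 -0.3679  0.8216  0.0001  0.5209] F [-0.7703  0.0012  5.8348] M [ 0.0074  0.1746 -0.0163] gap 0.154 gf 40.4
```

Call:
send_rows([
  [[0, 0, -0.2], [0, 0, 0], -1],
  [[0, 0, -0.6], [0, 0, 0], -1],
  [[0, 0, -0.9], [0, 0, 0], -1],
  [[0, 0, -0.9], [0, 0, 0], -1],
  [[0, 0, -0.9], [0, 0, 0], -1],
  [[0, 0, -0.9], [0, 0, 0], -1],
  [[0, 0, -0.4], [0, 0, 0], -1],
  [[0, 0, 0], [0, 0, 0], -1],
])

```text
clock: 7.1
ee_pos: [0.4806, 0.3037, 0.2034]
orientation: [-0.021, 1.0, 0.0, 0.0]
wrist_force: [0.3, 0.2, -1.9]
finger_gap: 0.157
gripper_force: 39.6
```

```bash
python3 - <<'E'
from st import *
s=st()
C={}
for n in("side","top"):
    c=bot.camera(n);C[n]=c;np.savez(n+"1.npz",**{k:c[k] for k in("image","camera_matrix","T")})
ims=[]
for n in C:
    u,v=proj(C[n],s["ee_pos"]).astype(int);print(n,u-32,v-32)
    ims.append(cv2.resize(C[n]["image"][v-32:v+32,u-32:u+32,::-1],(400,400),interpolation=cv2.INTER_CUBIC))
cv2.imwrite("pics/held.png",np.hstack(ims))
to([.577,.0305,.200],159,10,-1)
E
```

```text
t 7.1 p [0.4806 0.3037 0.2034] yaw -177.56 tilt [0.0007 0.0004] q [ 0.5635  0.2661 -0.1747  1.1291 -0.0001  0.5209] F [ 0.2876  0.2342 -1.9042] M [ 0.0179 -0.0036  0.0084] gap 0.157 gf 39.6
side 182 84
top 151 184
[[-0.285, -0.922, 0.007], [0, 0, 0.0195], -1],[[-0.322, -0.91, 0.007], [0, 0, 0.0195], -1],[[-0.359, -0.896, 0.007], [0, 0, 0.0195], -1],[[-0.396, -0.88, 0.007], [0, 0, 0.0195], -1],[[-0.431, -0.863, 0.007], [0, 0, 0.0195], -1],[[-0.466, -0.845, 0.007], [0, 0, 0.0195], -1],[[-0.5, -0.825, 0.007], [0, 0, 0.0195], -1],[[-0.534, -0.804, 0.007], [0, 0, 0.0195], -1],[[-0.566, -0.781, 0.007], [0, 0, 0.0195], -1],[[-0.598, -0.758, 0.007], [0, 0, 0.0195], -1],
```

View pics/held.png

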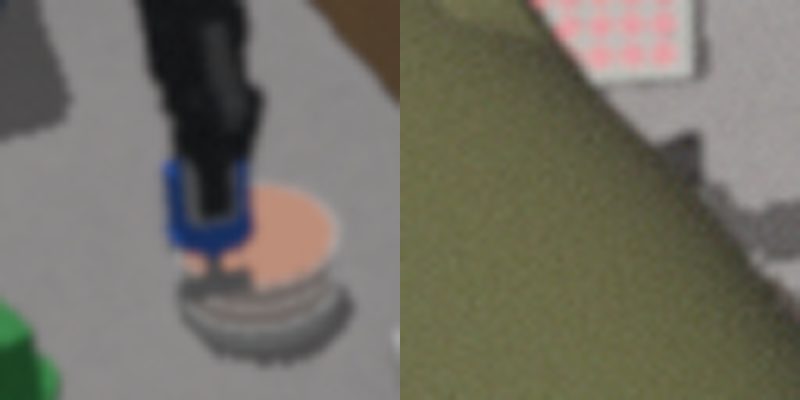

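The key is held squarely with the flange just under the fingertips; paddle in the side crop spans x 165–255. Next I'll move over the slot.

Call:
send_rows([
  [[-0.285, -0.922, 0.007], [0, 0, 0.0195], -1],
  [[-0.322, -0.91, 0.007], [0, 0, 0.0195], -1],
  [[-0.359, -0.896, 0.007], [0, 0, 0.0195], -1],
  [[-0.396, -0.88, 0.007], [0, 0, 0.0195], -1],
  [[-0.431, -0.863, 0.007], [0, 0, 0.0195], -1],
  [[-0.466, -0.845, 0.007], [0, 0, 0.0195], -1],
  [[-0.5, -0.825, 0.007], [0, 0, 0.0195], -1],
  [[-0.534, -0.804, 0.007], [0, 0, 0.0195], -1],
])

```text
clock: 8.2
ee_pos: [0.5575, 0.0844, 0.1999]
orientation: [0.142, 0.99, -0.0, -0.001]
wrist_force: [0.3, 0.0, -1.1]
finger_gap: 0.155
gripper_force: 39.6
```

Call:
send_rows([
  [[-0.566, -0.781, 0.007], [0, 0, 0.0195], -1],
  [[-0.598, -0.758, 0.007], [0, 0, 0.0195], -1],
  [[0, 0, 0.3], [0, 0, 0], -1],
  [[0, 0, 0.3], [0, 0, 0], -1],
  [[0, 0, 0.3], [0, 0, 0], -1],
  [[0, 0, 0.1], [0, 0, 0], -1],
  [[0, 0, 0], [0, 0, 0], -1],
  [[0, 0, 0], [0, 0, 0], -1],
])

```text
clock: 9.2
ee_pos: [0.5778, 0.0311, 0.1714]
orientation: [0.182, 0.983, 0.0, 0.0]
wrist_force: [0.3, 0.1, -1.6]
finger_gap: 0.157
gripper_force: 39.6
```

```bash
python3 - <<'E'
from st import *
s=st();C={}
for n in("side",):
    c=bot.camera(n);np.savez(n+"2.npz",**{k:c[k] for k in("image","camera_matrix","T")})
u,v=proj(c,s["ee_pos"]).astype(int);print(u-32,v-24)
cv2.imwrite("pics/hover.png",cv2.resize(c["image"][v-24:v+24,u-32:u+32,::-1],(800,600),interpolation=cv2.INTER_CUBIC))
for d in(0,.0138,.034+.0138):print(d,proj(c,s["ee_pos"]-[0,0,d]),(proj(c,s["ee_pos"]-[0,0,d])-[u-32,v-24])*12.5)
c1=load("side",1);p=np.array([.4806,.3037,.2034])
for d in(0,.0138,.0438):print("held crop",(proj(c1,p-[0,0,d])-[182,84])*6.25)
E
```

```text
t 9.2 p [0.5778 0.0311 0.1714] yaw 159.07 tilt [0.0006 0.    ] q [ 0.0538  0.3031 -0.2     1.0671  0.      0.4191] F [ 0.3427  0.1141 -1.6431] M [ 0.0156  0.052  -0.0235] gap 0.157 gf 39.6
249 163
0 [281.8524 187.9233] [410.6551 311.5415]
0.0138 [281.5497 191.8342] [406.8712 360.4272]
0.0478 [280.8291 201.1433] [397.8643 476.7916]
held crop [205.9097 202.9521]
held crop [207.9367 228.4672]
held crop [212.2219 282.408 ]
```

View pics/hover.png

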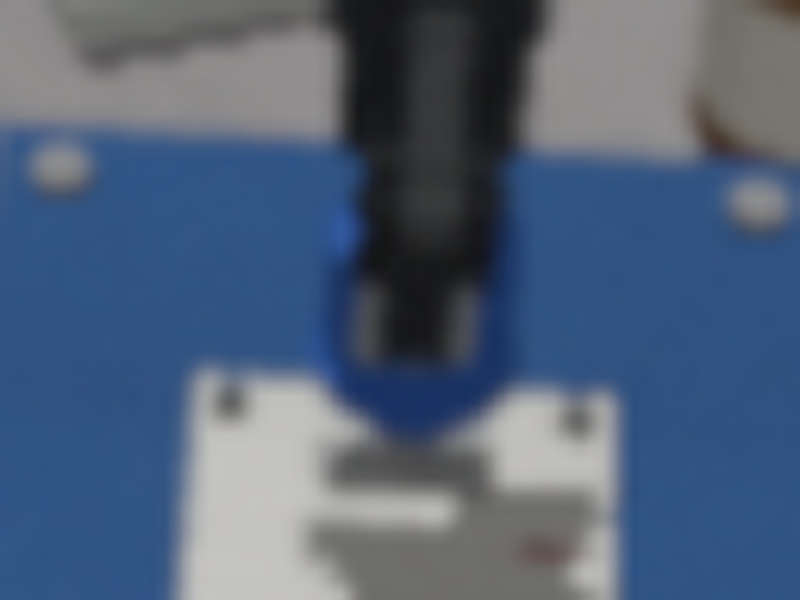

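```bash
python3 - <<'E'
from st import *
c=load("side",2);g=c["image"].astype(float).mean(2)
t=np.array([.5778,.0311,.1714]);a=np.radians(-20.93);ex=np.array([np.cos(a),np.sin(a),0]);ey=np.array([-ex[1],ex[0],0])
for z in(-.0398,-.0438,-.0478):
    l=proj(c,t-.017*ex-.0045*ey+[0,0,z]);r=proj(c,t+.017*ex-.0045*ey+[0,0,z]);print(z,l,r)
for v in range(197,204):
    w=g[v];print(v,w[271:294].astype(int).tolist())
print("px per mm x",(proj(c,t+.01*ex)-proj(c,t))/10,"y",(proj(c,t+.01*ey)-proj(c,t))/10,"z",(proj(c,t+[0,0,.01])-proj(c,t))/10)
c0=load("side",0);g=c0["image"].astype(float).mean(2)
C=np.array([.5775,.0307,.105])
for q in((-.01875,-.00625),(.01875,-.00625),(.01875,.00625),(-.01875,.00625)):print(q,proj(c0,C+q[0]*ex+q[1]*ey))
for v in range(201,212):print(v,g[v][268:296].astype(int).tolist())
E
```

```text
-0.0398 [273.9697 199.9999] [287.8997 200.794 ]
-0.0438 [273.9061 201.0776] [287.7963 201.8708]
-0.0478 [273.8428 202.1491] [287.6934 202.9414]
197 [192, 192, 189, 184, 178, 169, 151, 119, 87, 68, 64, 63, 69, 83, 103, 126, 149, 174, 187, 189, 189, 183, 165]
198 [192, 191, 186, 170, 157, 144, 123, 107, 93, 76, 71, 71, 78, 97, 114, 129, 147, 168, 185, 189, 189, 188, 183]
199 [193, 192, 185, 164, 136, 108, 92, 88, 85, 79, 76, 75, 78, 85, 93, 99, 117, 152, 182, 190, 190, 190, 189]
200 [193, 192, 185, 161, 123, 95, 87, 87, 85, 81, 79, 78, 78, 79, 82, 84, 102, 145, 181, 189, 189, 188, 189]
201 [193, 193, 187, 167, 130, 106, 103, 103, 101, 98, 94, 93, 91, 90, 88, 87, 99, 135, 168, 175, 175, 175, 175]
202 [194, 194, 191, 181, 161, 148, 145, 146, 145, 143, 140, 139, 138, 131, 112, 93, 95, 112, 130, 134, 134, 134, 134]
203 [194, 192, 188, 181, 176, 173, 174, 176, 177, 176, 176, 177, 178, 169, 138, 108, 103, 107, 110, 111, 111, 111, 111]
px per mm x [0.4206 0.0235] y [ 0.0113 -0.305 ] z [ 0.0223 -0.2884]
(-0.01875, -0.00625) [272.758  207.6926]
(0.01875, -0.00625) [287.8565 208.5641]
(0.01875, 
[... 963 characters left out ...]
 174, 154, 136, 131, 131, 129, 124, 122, 119, 115, 115, 115, 115, 113, 112, 126, 153, 167, 156, 149, 144, 147, 154, 165]
208 [184, 184, 184, 183, 179, 171, 166, 165, 164, 162, 156, 154, 152, 148, 146, 146, 146, 144, 141, 148, 164, 174, 172, 172, 172, 171, 173, 176]
209 [183, 183, 183, 182, 182, 180, 179, 179, 179, 178, 177, 176, 176, 175, 175, 174, 174, 174, 174, 175, 177, 179, 178, 180, 181, 181, 181, 181]
210 [183, 183, 183, 183, 182, 182, 182, 181, 182, 181, 181, 181, 181, 181, 180, 181, 180, 180, 180, 180, 180, 180, 180, 180, 181, 180, 180, 180]
211 [184, 184, 183, 183, 183, 183, 183, 182, 182, 182, 182, 182, 182, 182, 181, 181, 181, 181, 181, 181, 181, 181, 180, 180, 181, 180, 180, 179]
```

Call:
send_rows([
  [[0.03, -0.033, 0], [0, 0, 0], -1],
  [[0, 0, 0.09], [0, 0, 0], -1],
  [[0, 0, 0.09], [0, 0, 0], -1],
  [[0, 0, 0.09], [0, 0, 0], -1],
  [[0, 0, 0.09], [0, 0, 0], -1],
  [[0, 0, 0.09], [0, 0, 0], -1],
  [[0, 0, 0.05], [0, 0, 0], -1],
  [[0, 0, 0.05], [0, 0, 0], -1],
])

```text
clock: 10.25
ee_pos: [0.5765, 0.0303, 0.1545]
orientation: [0.182, 0.983, -0.0, 0.0]
wrist_force: [0.9, 0.5, -0.8]
finger_gap: 0.155
gripper_force: 39.6
```

Call:
send_rows([
  [[0, 0, 0.02], [0, 0, 0], -1],
  [[0, 0, 0.02], [0, 0, 0], -1],
  [[0, 0, 0.02], [0, 0, 0], -1],
  [[0, 0, 0.02], [0, 0, 0], -1],
  [[0, 0, 0.02], [0, 0, 0], -1],
  [[0, 0, 0.02], [0, 0, 0], -1],
  [[0, 0, 0], [0, 0, 0], -1],
  [[0, 0, 0], [0, 0, 0], -1],
])

```text
clock: 11.25
ee_pos: [0.5764, 0.0303, 0.151]
orientation: [0.182, 0.983, 0.0, -0.0]
wrist_force: [0.3, 0.2, -1.4]
finger_gap: 0.158
gripper_force: 39.6
```

```bash
python3 st.py
```

```text
t 11.25 p [0.5764 0.0303 0.151 ] yaw 159.05 tilt [-0.  0.] q [ 0.0525  0.3146 -0.2329  1.0233  0.      0.4182] F [ 0.2784  0.2047 -1.423 ] M [ 0.0206 -0.0269  0.0435] gap 0.158 gf 39.6
```

Call:
send_rows([
  [[0, 0, 0.02], [0, 0, 0], -1],
  [[0, 0, 0.02], [0, 0, 0], -1],
  [[0, 0, 0.02], [0, 0, 0], -1],
  [[0, 0, 0.02], [0, 0, 0], -1],
  [[0, 0, 0.02], [0, 0, 0], -1],
  [[0, 0, 0.02], [0, 0, 0], -1],
  [[0, 0, 0], [0, 0, 0], -1],
  [[0, 0, 0], [0, 0, 0], -1],
])

```text
clock: 12.25
ee_pos: [0.5764, 0.0303, 0.1474]
orientation: [0.182, 0.983, 0.0, 0.0]
wrist_force: [0.4, 0.3, -0.8]
finger_gap: 0.155
gripper_force: 39.6
```

```bash
python3 st.py
```

```text
t 12.25 p [0.5764 0.0303 0.1474] yaw 159.04 tilt [0. 0.] q [ 0.0525  0.3172 -0.238   1.0156  0.      0.4182] F [ 0.3645  0.2871 -0.8222] M [ 0.0218  0.0183 -0.0348] gap 0.155 gf 39.6
```

Call:
send_rows([
  [[0, 0, 0.03], [0, 0, 0], -1],
  [[0, 0, 0.03], [0, 0, 0], -1],
  [[0, 0, 0.03], [0, 0, 0], -1],
  [[0, 0, 0.03], [0, 0, 0], -1],
  [[0, 0, 0.03], [0, 0, 0], -1],
  [[0, 0, 0.03], [0, 0, 0], -1],
  [[0, 0, 0], [0, 0, 0], -1],
  [[0, 0, 0], [0, 0, 0], -1],
])

```text
clock: 13.25
ee_pos: [0.5764, 0.0303, 0.142]
orientation: [0.182, 0.983, -0.0, -0.0]
wrist_force: [0.1, 1.2, -0.7]
finger_gap: 0.155
gripper_force: 39.6
```

```bash
python3 st.py
```

```text
t 13.25 p [0.5764 0.0303 0.142 ] yaw 159.04 tilt [-0. -0.] q [ 0.0525  0.3212 -0.2455  1.0041 -0.      0.4182] F [ 0.0779  1.2302 -0.6906] M [0.0541 0.019  0.0001] gap 0.155 gf 39.6
```

Call:
send_rows([
  [[0, 0.02, 0], [0, 0, 0], -1],
  [[0, 0, 0.08], [0, 0, 0], -1],
  [[0, 0, 0.08], [0, 0, 0], -1],
  [[0, 0, 0.08], [0, 0, 0], -1],
  [[0, 0, 0.05], [0, 0, 0], -1],
  [[0, 0, 0.05], [0, 0, 0], -1],
  [[0, 0, 0.05], [0, 0, 0], -1],
  [[0, 0, 0], [0, 0, 0], -1],
])

```text
clock: 14.25
ee_pos: [0.5766, 0.0308, 0.1304]
orientation: [0.182, 0.983, -0.0, -0.0]
wrist_force: [-2.3, 0.2, 1.8]
finger_gap: 0.154
gripper_force: 40.2
```

```bash
python3 st.py
```

```text
t 14.25 p [0.5766 0.0308 0.1304] yaw 159.05 tilt [-0.     -0.0001] q [ 0.0534  0.3303 -0.2609  0.9797 -0.0001  0.4191] F [-2.2916  0.2267  1.7548] M [-0.0758  0.4776 -0.0099] gap 0.154 gf 40.2
```

Call:
send_rows([
  [[0.02, 0, 0.03], [0, 0, 0], -1],
  [[0, 0, 0.05], [0, 0, 0], -1],
  [[0, 0, 0.05], [0, 0, 0], -1],
  [[0, 0, 0.05], [0, 0, 0], -1],
  [[0, 0, 0.05], [0, 0, 0], -1],
  [[0, 0, 0.05], [0, 0, 0], -1],
  [[0, 0, 0.05], [0, 0, 0], -1],
  [[0, 0, 0], [0, 0, 0], -1],
])

```text
clock: 15.25
ee_pos: [0.5765, 0.0309, 0.1208]
orientation: [0.182, 0.983, -0.0, 0.001]
wrist_force: [-1.5, -0.4, 7.8]
finger_gap: 0.155
gripper_force: 40.8
```

```bash
python3 st.py
```

```text
t 15.25 p [0.5765 0.0309 0.1208] yaw 159.04 tilt [ 0.001  -0.0003] q [ 0.0537  0.3371 -0.2747  0.958  -0.0003  0.4196] F [-1.4777 -0.3829  7.7873] M [-0.3536  0.3659  0.0401] gap 0.155 gf 40.8
```

Call:
send_rows([
  [[0, 0, 0], [0, 0, 0.05], -1],
  [[0, 0, 0], [0, 0, 0.05], -1],
  [[0, 0, 0], [0, 0, 0.05], -1],
  [[0, 0, 0], [0, 0, 0.05], -1],
  [[0, 0, 0], [0, 0, 0.05], -1],
  [[0, 0, 0], [0, 0, 0.05], -1],
  [[0, 0, 0], [0, 0, 0], -1],
  [[0, 0, 0], [0, 0, 0], -1],
])

```text
clock: 16.25
ee_pos: [0.5774, 0.0315, 0.1212]
orientation: [0.477, 0.879, 0.001, 0.001]
wrist_force: [-1.2, -0.1, 6.9]
finger_gap: 0.153
gripper_force: 40.8
```

```bash
python3 st.py
```

```text
t 16.25 p [0.5774 0.0315 0.1212] yaw 123.05 tilt [0.0026 0.0008] q [ 0.054   0.337  -0.274   0.9572  0.0007  1.048 ] F [-1.1689 -0.0615  6.9152] M [ 0.0954  0.0023 -0.1207] gap 0.153 gf 40.8
```

Call:
send_rows([
  [[0, 0, 0], [0, 0, 0.05], -1],
  [[0, 0, 0], [0, 0, 0.05], -1],
  [[0, 0, 0], [0, 0, 0.05], -1],
  [[0, 0, 0], [0, 0, 0.05], -1],
  [[0, 0, 0], [0, 0, 0.05], -1],
  [[0, 0, 0], [0, 0, 0.05], -1],
  [[0, 0, 0], [0, 0, 0.05], -1],
  [[0, 0, 0], [0, 0, 0], -1],
])

```text
clock: 17.25
ee_pos: [0.5774, 0.0314, 0.1213]
orientation: [0.76, 0.649, 0.001, 0.001]
wrist_force: [0.8, -0.6, 7.1]
finger_gap: 0.156
gripper_force: 40.8
```

```bash
python3 st.py
```

```text
t 17.25 p [0.5774 0.0314 0.1213] yaw 81.0 tilt [0.0027 0.0007] q [ 0.054   0.3369 -0.2739  0.9572  0.0006  1.7819] F [ 0.7563 -0.5765  7.1354] M [-0.0007 -0.0633 -0.1311] gap 0.156 gf 40.8
```

Call:
send_rows([
  [[0, 0, 0], [0, 0, 0.03], -1],
  [[0, 0, 0], [0, 0, 0.03], -1],
  [[0, 0, 0], [0, 0, 0.02], -1],
  [[0, 0, 0], [0, 0, 0.02], -1],
  [[0, 0, 0], [0, 0, 0], -1],
  [[0, 0, 0], [0, 0, 0], -1],
  [[0, 0, 0], [0, 0, 0], -1],
  [[0, 0, 0], [0, 0, 0], -1],
])

```text
clock: 18.25
ee_pos: [0.5774, 0.0314, 0.1213]
orientation: [0.824, 0.567, 0.001, 0.0]
wrist_force: [-0.0, 0.4, 6.7]
finger_gap: 0.156
gripper_force: 40.8
```

```bash
python3 st.py
```

```text
t 18.25 p [0.5774 0.0314 0.1213] yaw 69.05 tilt [0.0027 0.0007] q [ 0.054   0.3369 -0.2739  0.9572  0.0005  1.9904] F [-0.0217  0.3781  6.7057] M [ 0.0356 -0.0452 -0.0267] gap 0.156 gf 40.8
```

Call:
send_rows([
  [[0, 0, 0], [0, 0, 0.01], -1],
  [[0, 0, 0], [0, 0, 0.008], -1],
  [[0, 0, 0], [0, 0, 0], -1],
  [[0, 0, 0], [0, 0, 0], -1],
  [[0, 0, 0], [0, 0, 0], -1],
  [[0, 0, 0], [0, 0, 0], -1],
  [[0, 0, 0], [0, 0, 0], -1],
  [[0, 0, 0], [0, 0, 0], -1],
])

```text
clock: 19.25
ee_pos: [0.5775, 0.0314, 0.1213]
orientation: [0.834, 0.551, 0.001, 0.0]
wrist_force: [1.4, 0.5, 7.0]
finger_gap: 0.156
gripper_force: 40.8
```

```bash
python3 st.py
```

```text
t 19.25 p [0.5775 0.0314 0.1213] yaw 66.9 tilt [0.0028 0.0007] q [ 0.054   0.3369 -0.2739  0.9572  0.0005  2.028 ] F [1.4025 0.4735 7.0321] M [-0.0503 -0.0777  0.0449] gap 0.156 gf 40.8
```

Call:
send_rows([
  [[0, 0, -0.03], [0, 0, 0], -1],
  [[0, 0, -0.04], [0, 0, 0], -1],
  [[0, 0, -0.04], [0, 0, 0], -1],
  [[0, 0, -0.04], [0, 0, 0], -1],
  [[0, 0, -0.04], [0, 0, 0], -1],
  [[0, 0, -0.03], [0, 0, 0], -1],
  [[0, 0, 0], [0, 0, 0], -1],
  [[0, 0, 0], [0, 0, 0], -1],
])

```text
clock: 20.25
ee_pos: [0.5769, 0.0312, 0.1273]
orientation: [0.834, 0.551, 0.001, 0.0]
wrist_force: [4.8, 0.9, 4.8]
finger_gap: 0.155
gripper_force: 40.5
```

```bash
python3 st.py
```

```text
t 20.25 p [0.5769 0.0312 0.1273] yaw 66.89 tilt [0.0015 0.0004] q [ 0.0539  0.3321 -0.266   0.9712  0.0003  2.0281] F [4.7883 0.9093 4.8029] M [ 0.3043 -1.1938  0.0488] gap 0.155 gf 40.5
```

Call:
send_rows([
  [[0, 0, 0], [0, 0, 0], 0],
  [[0, 0, 0], [0, 0, 0], 0],
  [[0, 0, 0], [0, 0, 0], 0],
  [[0, 0, 0], [0, 0, 0], 0],
  [[0, 0, -0.3], [0, 0, 0], 0],
  [[0, 0, -0.8], [0, 0, 0], 0],
  [[0, 0, -1], [0, 0, 0], 0],
  [[0, 0, -1], [0, 0, 0], 0],
])

```text
clock: 21.25
ee_pos: [0.5761, 0.031, 0.2215]
orientation: [0.834, 0.551, 0.0, 0.0]
wrist_force: [0.9, 0.4, 0.7]
finger_gap: 0.499
gripper_force: 0.0
```

```bash
python3 - <<'E'
from st import *
s=st();print("cap target",.6276,-.328)
w=[.56,-.16,.25]
c=bot.camera("side");np.savez("side3.npz",**{k:c[k] for k in("image","camera_matrix","T")})
u,v=proj(c,[.577,.031,.12]).astype(int)
cv2.imwrite("pics/locked.png",cv2.resize(c["image"][v-24:v+24,u-32:u+32,::-1],(800,600),interpolation=cv2.INTER_CUBIC));print(u-32,v-24)
a=np.radians(69)
for z in(.110,.115,.120):print(z,[((proj(c,[.577,.031,z])+0-[u-32,v-24])*12.5).round(0).tolist()],"front flange",((proj(c,[.577,.031,z]+.02*np.array([-.25,-.97,0]))-[u-32,v-24])*12.5).round(0), "paddle top ctr",((proj(c,[.577,.031,z+.037])-[u-32,v-24])*12.5).round(0))
E
```

```text
t 21.25 p [0.5761 0.031  0.2215] yaw 66.88 tilt [ 0.0004 -0.    ] q [ 0.0538  0.2735 -0.1231  1.1738 -0.0001  2.0281] F [0.895  0.3999 0.6534] M [-0.0606 -0.0076 -0.035 ] gap 0.499 gf 0.0
cap target 0.6276 -0.328
248 178
0.11 [[403.0, 336.0]] front flange [412. 413.] paddle top ctr [413. 211.]
0.115 [[404.0, 319.0]] front flange [413. 397.] paddle top ctr [414. 194.]
0.12 [[406.0, 303.0]] front flange [414. 380.] paddle top ctr [415. 177.]
```

View pics/locked.png

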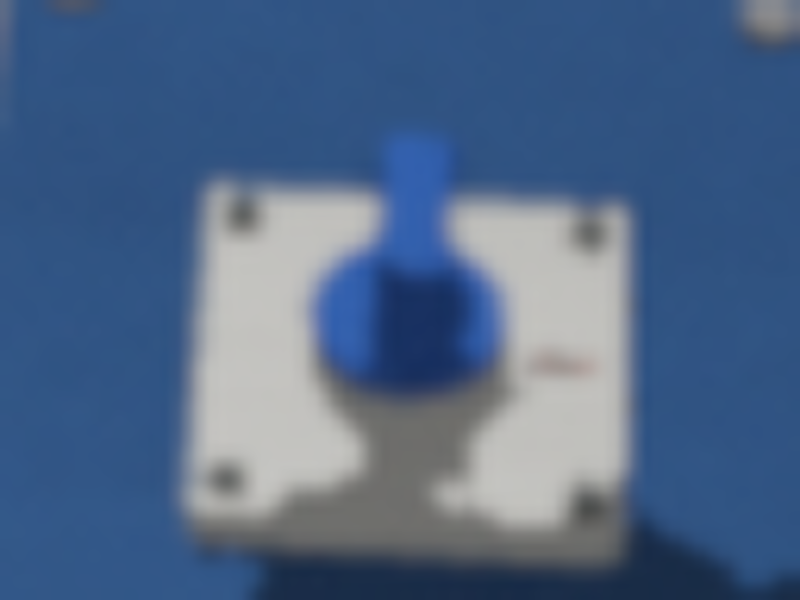

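The key is now crosswise, with the flange's front edge at y≈395. That puts the flange about 10 mm above the plate, so it's locked. Next is the cap.

```bash
python3 - <<'E'
from st import *
to([.629,-.327,.205],66.9,14,-1)
E
```

```text
[[-0.737, 0.446, 0.05], [0, 0, -0.0], -1],[[-0.737, 0.446, 0.05], [0, 0, -0.0], -1],[[-0.737, 0.446, 0.05], [0, 0, -0.0], -1],[[-0.737, 0.446, 0.05], [0, 0, -0.0], -1],[[-0.737, 0.446, 0.05], [0, 0, -0.0], -1],[[-0.737, 0.446, 0.05], [0, 0, -0.0], -1],[[-0.737, 0.446, 0.05], [0, 0, -0.0], -1],[[-0.737, 0.446, 0.05], [0, 0, -0.0], -1],[[-0.737, 0.446, 0.05], [0, 0, -0.0], -1],[[-0.737, 0.446, 0.05], [0, 0, -0.0], -1],[[-0.737, 0.446, 0.05], [0, 0, -0.0], -1],[[-0.737, 0.446, 0.05], [0, 0, -0.0], -1],[[-0.737, 0.446, 0.05], [0, 0, -0.0], -1],[[-0.737, 0.446, 0.05], [0, 0, -0.0], -1],
```

Call:
send_rows([
  [[-0.737, 0.446, 0], [0, 0, 0], -1],
  [[-0.737, 0.446, 0], [0, 0, 0], -1],
  [[-0.737, 0.446, 0], [0, 0, 0], -1],
  [[-0.737, 0.446, 0], [0, 0, 0], -1],
  [[-0.737, 0.446, 0], [0, 0, 0], -1],
  [[-0.737, 0.446, 0], [0, 0, 0], -1],
  [[-0.737, 0.446, 0], [0, 0, 0], -1],
  [[-0.737, 0.446, 0], [0, 0, 0], -1],
])

```text
clock: 22.3
ee_pos: [0.6053, -0.1745, 0.2206]
orientation: [0.834, 0.551, 0.0, 0.0]
wrist_force: [-0.5, 0.8, -0.3]
finger_gap: 0.001
gripper_force: 0.0
```

Call:
send_rows([
  [[-0.737, 0.446, 0], [0, 0, 0], -1],
  [[-0.737, 0.446, 0], [0, 0, 0], -1],
  [[-0.737, 0.446, 0], [0, 0, 0], -1],
  [[-0.737, 0.446, 0.1], [0, 0, 0], -1],
  [[-0.737, 0.446, 0.2], [0, 0, 0], -1],
  [[-0.737, 0.446, 0.3], [0, 0, 0], -1],
  [[0, 0, 0], [0, 0, 0], -1],
  [[0, 0, 0], [0, 0, 0], -1],
])

```text
clock: 23.3
ee_pos: [0.6266, -0.3272, 0.2014]
orientation: [0.834, 0.551, -0.0, -0.001]
wrist_force: [0.9, -0.0, -0.6]
finger_gap: 0.0
gripper_force: 0.0
```

```bash
python3 - <<'E'
from st import *
s=st();ims=[]
for n in("side","top"):
    c=bot.camera(n);u,v=proj(c,s["ee_pos"]).astype(int);u=min(u,479);v=min(v,351)
    ims.append(cv2.resize(c["image"][v-32:v+32,u-32:u+32,::-1],(400,400),interpolation=cv2.INTER_CUBIC))
    print(n,[((proj(c,X)-[u-32,v-32])*6.25).round(0).tolist() for X in(s["ee_pos"],[.629,-.327,.168])])
cv2.imwrite("pics/cap.png",np.hstack(ims))
E
```

```text
t 23.3 p [ 0.6266 -0.3272  0.2014] yaw 66.88 tilt [-0.0008  0.0008] q [-0.4814  0.5337  0.2121  1.2503  0.0004  1.493 ] F [ 0.9494 -0.0488 -0.6307] M [0.0088 0.0146 0.0026] gap 0.0 gf 0.0
side [[205.0, 201.0], [188.0, 251.0]]
top [[205.0, 203.0], [184.0, 219.0]]
```

View pics/cap.png

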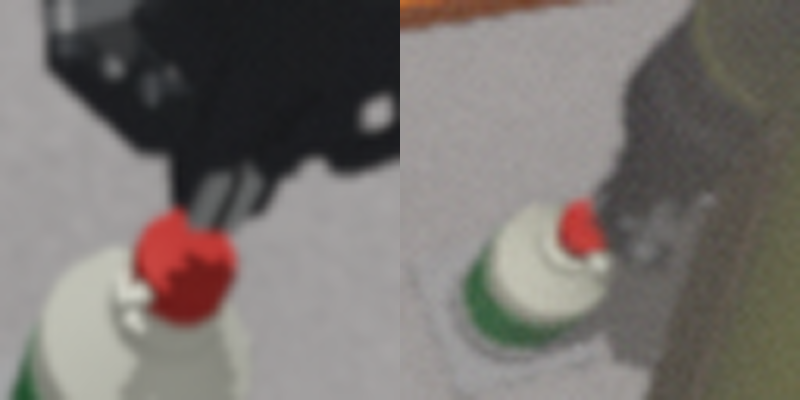

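The side crop shows the cap top centred at (187,248), against a prediction of (188,251), so the fingers are over it. I'll press in small steps while watching the force.

Call:
send_rows([
  [[0, 0, 0.2], [0, 0, 0], -1],
  [[0, 0, 0.2], [0, 0, 0], -1],
  [[0, 0, 0.2], [0, 0, 0], -1],
  [[0, 0, 0.15], [0, 0, 0], -1],
  [[0, 0, 0.1], [0, 0, 0], -1],
  [[0, 0, 0.1], [0, 0, 0], -1],
  [[0, 0, 0.1], [0, 0, 0], -1],
  [[0, 0, 0], [0, 0, 0], -1],
])

```text
clock: 24.4
ee_pos: [0.6267, -0.3271, 0.1702]
orientation: [0.834, 0.551, -0.0, -0.0]
wrist_force: [0.0, 0.3, 0.2]
finger_gap: 0.001
gripper_force: 0.0
```

Call:
send_rows([
  [[0, 0, 0.04], [0, 0, 0], -1],
  [[0, 0, 0.04], [0, 0, 0], -1],
  [[0, 0, 0.04], [0, 0, 0], -1],
  [[0, 0, 0.04], [0, 0, 0], -1],
  [[0, 0, 0.04], [0, 0, 0], -1],
  [[0, 0, 0], [0, 0, 0], -1],
  [[0, 0, 0], [0, 0, 0], -1],
  [[0, 0, 0], [0, 0, 0], -1],
])

```text
clock: 25.4
ee_pos: [0.627, -0.3272, 0.1646]
orientation: [0.834, 0.551, 0.0, 0.0]
wrist_force: [-1.6, 0.9, 4.4]
finger_gap: 0.003
gripper_force: 2.3
```

```bash
python3 st.py
```

```text
t 25.4 p [ 0.627  -0.3272  0.1646] yaw 66.89 tilt [ 0.0003 -0.0001] q [-0.481   0.547   0.1499  1.1733  0.      1.4932] F [-1.5846  0.8885  4.4335] M [0.1172 0.1846 0.0156] gap 0.003 gf 2.3
```

Call:
send_rows([
  [[0, 0, 0.04], [0, 0, 0], -1],
  [[0, 0, 0.04], [0, 0, 0], -1],
  [[0, 0, 0.04], [0, 0, 0], -1],
  [[0, 0, 0.03], [0, 0, 0], -1],
  [[0, 0, 0.02], [0, 0, 0], -1],
  [[0, 0, 0], [0, 0, 0], -1],
  [[0, 0, 0], [0, 0, 0], -1],
  [[0, 0, 0], [0, 0, 0], -1],
])

```text
clock: 26.4
ee_pos: [0.627, -0.3272, 0.1601]
orientation: [0.834, 0.551, 0.0, 0.0]
wrist_force: [-2.6, 1.2, 7.8]
finger_gap: 0.004
gripper_force: 4.1
```

```bash
python3 st.py
```

```text
t 26.4 p [ 0.627  -0.3272  0.1601] yaw 66.89 tilt [ 0.0007 -0.0004] q [-0.481   0.5488  0.1424  1.1636 -0.      1.4932] F [-2.5996  1.1912  7.7913] M [ 0.1932  0.4223 -0.0321] gap 0.004 gf 4.1
```

Near or at the bottom. I'll go slightly further to feel the stop clearly.

Call:
send_rows([
  [[0, 0, 0.03], [0, 0, 0], -1],
  [[0, 0, 0.03], [0, 0, 0], -1],
  [[0, 0, 0], [0, 0, 0], -1],
  [[0, 0, 0], [0, 0, 0], -1],
  [[0, 0, 0], [0, 0, 0], -1],
  [[0, 0, 0], [0, 0, 0], -1],
  [[0, 0, 0], [0, 0, 0], -1],
  [[0, 0, 0], [0, 0, 0], -1],
])

```text
clock: 27.4
ee_pos: [0.6271, -0.3273, 0.16]
orientation: [0.834, 0.551, 0.001, 0.001]
wrist_force: [-5.6, 1.8, 16.6]
finger_gap: 0.003
gripper_force: 8.2
```

```bash
python3 st.py
```

```text
t 27.4 p [ 0.6271 -0.3273  0.16  ] yaw 66.89 tilt [ 0.0018 -0.0009] q [-0.481   0.5479  0.1407  1.1616  0.0001  1.4932] F [-5.6377  1.8411 16.5606] M [0.5538 1.1298 0.0189] gap 0.003 gf 8.2
```

Firm bottom reached: z stalled at 0.160 while the force rose to 16.6 N. I'll release and retreat.

Call:
send_rows([
  [[0, 0, -0.1], [0, 0, 0], -1],
  [[0, 0, -0.15], [0, 0, 0], -1],
  [[0, 0, -0.2], [0, 0, 0], -1],
  [[0, 0, -0.5], [0, 0, 0], -1],
  [[0, 0, -0.7], [0, 0, 0], -1],
  [[0, 0, -0.7], [0, 0, 0], -1],
  [[0, 0, -0.3], [0, 0, 0], -1],
  [[0, 0, 0], [0, 0, 0], -1],
])

```text
clock: 28.4
ee_pos: [0.6272, -0.3273, 0.2376]
orientation: [0.834, 0.551, 0.0, 0.0]
wrist_force: [-0.7, 0.1, -0.5]
finger_gap: -0.0
gripper_force: 0.0
```

```bash
python3 - <<'E'
from st import *
st();c=bot.camera("side");cv2.imwrite("pics/end.png",cv2.resize(c["image"][:,:,::-1],(800,600),interpolation=cv2.INTER_CUBIC))
E
```

```text
t 28.4 p [ 0.6272 -0.3273  0.2376] yaw 66.89 tilt [ 0.0009 -0.0005] q [-0.481   0.5242  0.2786  1.3241  0.      1.4932] F [-0.6573  0.1265 -0.5401] M [-0.0336 -0.003  -0.0059] gap -0.0 gf 0.0
```

View pics/end.png

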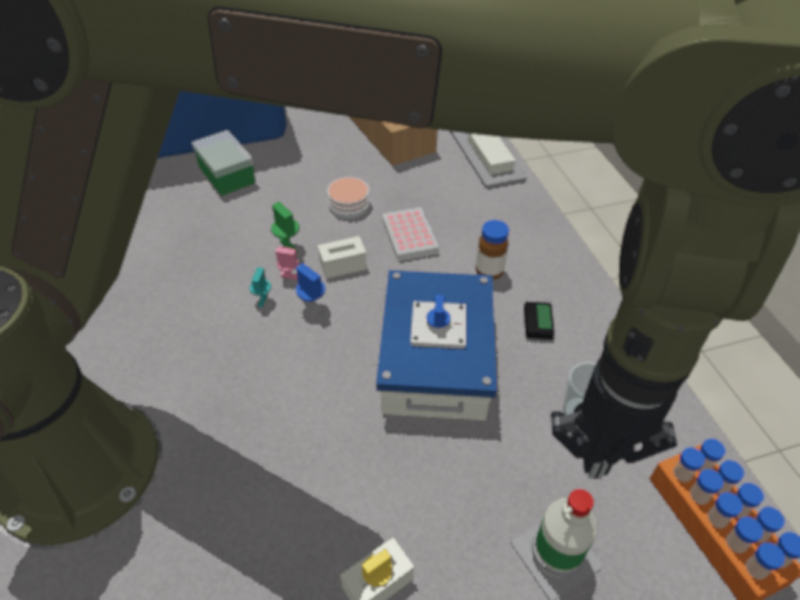

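The key stands crosswise at (439,312), the cap is back up at (580,502), and every other item visible is where it was. The beaker is partly hidden behind the arm.

```bash
python3 -c "
from rig import bot
print(bot.hand_in())"
```

```text
the job is handed in; nothing more can be done
None
```

The blue key is locked crosswise in the carrier lid, the spray cap was pressed right down and sprang back up, and the job is handed in at about 28 s of the 72 s allowed; no verdict came back.

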